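Clamp a rubber test mould in the cooling jig

TASK

Push the aluminium mould along its channel in the cooling jig until it sits fully home against the end stop, then push the red lever of the toggle clamp down past its dead point so that it snaps into lock and the clamp bears on the mould. Do it all by pushing with the fingers: do not lift or tip the mould, and leave the other things on the jig and the bench where they are.

Things in the scene. Friction and masses are not known exactly. Their poses are not given: they have to be found in the camera images.
- jig: The cooling jig, fixed to the bench: finned aluminium base plate 185 mm (its x) by 320 mm (its y), 26 mm high. Origin: underside, plumb under the centre of a mould that is fully home; the plate spans x -125 to +60, y -170 to +150 mm. z is up; its -x side, with the lever, faces the robot (turned at most 0.35 rad).
- stop_face (a point): Foot of the steel end stop's face, mid-channel, at the jig's (0, 65, 26) mm; the face looks to the jig's -y and is 26 mm high. The channel leads to it along y between two steel rails 12 mm high, 83 mm apart (x -41.5 to +41.5, y -165 to +60 mm), and is open at its -y end.
- mould: The mould: two aluminium plates closed on each other, 80 mm (its x) by 130 mm (its y) by 32 mm high, 0.55 to 1.1 kg, loose on the base plate in the channel (1.5 mm play each side). Origin: centre of its underside; axes along the jig's. It starts 35 to 80 mm short of the stop and is pushed along the jig's +y; home, its origin is at the jig's (0, 0, 26) mm.
- mould_push (a point): Centre of the mould's free end face (the -y end, which looks out of the channel's open end), 16 mm above the mould's underside: the place to push. The face is 80 mm wide and 32 mm high.
- clamp_handle (a joint): How far the red lever is pushed down, rad: 0 = fully up (1.15 above level), where it starts; 1.15 = locked, level. To about 0.75 it moves with under 3 N at the grip and stays where left; then the spindle meets the mould and it resists with 5 to 10 N, fading to nothing at the dead point, 1.01. From about 1.06 it snaps to 1.15 by itself and stays; let go before 1.0 it springs back up.
- lever_pivot (a point): Point on the lever's level pivot axis (along the jig's y), at the jig's (-102, 0, 93) mm. At the angle e = 1.15 - joint above level the lever's centre line runs from here towards (-cos e, 0, sin e) in the jig's axes, so that it points to the jig's -x (the robot) when locked.
- grip_top (a point): Middle of the lever's upper face, the face to push, 80 mm from the pivot axis and 9 mm off the lever's centre line; with the lever e above level the face looks to (sin e, 0, cos e) in the jig's axes. The red grip is 22 mm wide (jig's y), 18 mm thick, and reaches from 36 to 112 mm from the pivot axis.
- clamp_pivot (a point): Pivot of the clamp's arm at the jig's (-55, 0, 86) mm, in the clamp's body (x -124 to -49 mm, y within 26 mm, top 99 mm above the bench). The arm, 62 mm long and 15 mm wide, comes down over the channel at y = 0 as the lever goes down. With the lever up it stands 71 degrees above level, the spindle's tip at about (-6, 0, 127) mm, clear above the mould.
- clamp_spindle: The sprung spindle on the end of the clamp's arm, rubber tip 19 mm across. Origin: on the arm's centre line, 55 mm from the arm's pivot; the tip lies 33 mm below it along the spindle and gives up to 9 mm. When locked it bears on the middle of the mould's top.
- button_a: Black rubber test button, 29 mm across, 12.5 mm high, lying on the jig's plate beyond the end stop. Origin: centre of its underside. Leave alone.
- button_b: Another such button beside it. Leave alone.
- pry_bar: Flat brass pry bar with a black grip, about 195 mm long (its y), 10 mm high, lying on the bench along the jig's far (+x) side. Leave alone.
- brush: Brass brush with a wooden handle, 170 mm long, lying on the bench beyond the jig's +y end. Leave alone.
- spray_can: Pale metal can with a blue band, 60 mm across, 160 mm high, standing at a side of the bench. Leave alone.
- sample_jar: Jar with a white lid, 68 mm across, 75 mm high, standing at a side of the bench. Leave alone.
- durometer: Hand-held hardness gauge with a round dial 60 mm across, about 96 mm high, standing at a side of the bench. Leave alone.
- preform_tray: Open steel tray, 130 by 170 mm, 28 mm high, with black rubber discs, at the right side of the bench. Leave alone.

How it is judged:
By the outcome, as a careful person would: the job done as asked, in the order asked, and still so for the second after the job is handed in, with the robot touching nothing.
It also fails if it takes over 48 s, if anything falls off the work surface, if the arm or the gripper's body presses on something with over 40 N, if the wrist force passes 120 N, or if a joint passes its speed limit or range.

ROBOT

A 7-joint arm with a two-finger parallel gripper is mounted at the origin on the work surface. World frame = base frame: x ahead of the robot, y to its left, z up, the work surface at z = 0. Lengths are in m, angles in rad, forces in N, time in s.
With the tool pointing down it reaches from about 0.425 to 0.95 m from the base axis. Payload 16.7 kg.
Tool frame: the origin (TCP) lies midway between the tips of the shut fingers; the grasp point (between the pads) lies behind it (env.grasp_offset is the z of the grasp point in the tool frame, in m); z points along the fingers, y is the line along which they close (so a half turn about z gives the same grasp; the last joint's range is limited). The gripper opens to 94 mm and grips with 3 to 60 N. Pads are 16 mm wide; open, the fingers measure 119 mm over their backs; the gripper's body (75 mm by 177 mm) begins 78 mm behind the grasp point.
Start: joints at [-1.476, 0.426, 0.074, 1.606, -0.034, 1.111, -0.067], TCP at [0.164, 0.655, 0.205] pointing down, gripper open.
Joint ranges: [-2.85, 2.85], [-0.5, 2.14], [-1.23, 1.37], [0.21, 2.46], [-1.02, 4.16], [0.16, 2.05], [-2.73, 2.73]. Speed limits (rad/s): [1.89, 1.89, 2.39, 2.39, 3.01, 3.01, 3.01].

INTERFACE

Orientations are given as a unit quaternion [w, x, y, z].
In Python, from rig import env, eyes gives the robot as it stands.
- The arm moves only by the shell command python3 -m jog 'ROWS' [FORCE]. ROWS is JSON, a list of rows, each a list of 3 entries, a list of its own where there are three numbers: the turn, a rotation vector about the tool's x, y, z in degrees, then the shift along the tool's x, y, z in m, then the opening, from 0 (shut) to 1 (fully open). In form: [[[ax, ay, az], [x, y, z], jaw], ...]. A call has 1 to 5 rows; each row shifts and turns the commanded pose from where the row before left it, along the tool's axes as they then stand; what a row does not reach is not made up. A row lasts 1/10 s, in which the tool goes at most 50 mm and 8.59 degrees, less where a joint would pass 70% of its speed; a pose out of reach is approached as far as the arm can. A call is refused whole if a number of a shift passes 0.05 or a number of a turn 8.59, either way. A call with a gripper value outside its range is refused whole. The fingers move at their own pace and stop on an object; FORCE is the grip in N (left out, the last holds). Time passes only in rows, so rows that do not move let the fingers close. It gives the time, the measured TCP pose, the force, the opening and the grip force at its end, in the units of the state.
- env.get_obs(): the state, without advancing time (a new reading comes with each control period).
- eyes.get_image(name): name is "side" or "top"; returns (picture, depth): 400x640x3 uint8, red, green, blue; 400x640 float32, m along the optical axis (not along the pixel's ray), 0 where there is no reading.
- eyes.calibration(name): a dict with "intrinsics" (3x3 intrinsics, pixels), "rvec" (rotation vector, rad) and "tvec" (3), from world to camera coordinates, as OpenCV has them. Camera axes: x right, y down, z forward; pixel columns grow to the right and rows downward; lengths in m; the calibration is good to about 2 mm. A picture is of the moment at which its call begins. calibration takes no time and is no camera call.
- env.job_done(): hands the job in; it is judged then, once.
The state is a dict: "t": time; "q": joint angles; "joint_velocities": joint speeds; "tau": joint torques, N m; "tcp_pos": TCP position; "orientation": TCP orientation; "contact_force": force on the tool from outside, world axes, zero at the start; "ft_torque": the same for the moment, N m; "grip_width": opening from 0.0 (shut) to 1.0 (fully open); "grasp_force": force on a finger pad.
Only numpy, scipy, OpenCV 4.12 (cv2) and the standard library are available. Lean on these libraries where they do the work, as an engineer would, in place of code of your own. Each camera call takes 0.05 s, during which the arm holds its last target. There are 200 camera calls.

## Working session

There is one attempt and no reset: what is moved stays moved. The work goes in short steps, Python scripts to look and compute and a shell command to move; the robot and the scene stay as the last step left them, time stands still between calls to the robot, and variables do not carry over. Pictures are saved under pics/ and viewed, at most 10 in all, crops included, and the job is handed in when it is done.

```bash
ls; mkdir -p pics; python3 - <<'E'
from rig import env,eyes
import cv2,numpy as np
for n in("top","side"):
    im,d=eyes.get_image(n); cv2.imwrite(f"pics/{n}0.png",im[:,:,::-1]); np.savez(f"{n}0.npz",im=im,d=d)
    c=eyes.calibration(n);print(n,c)
o=env.get_obs();print(o['t'],o['tcp_pos'],o['orientation'],o['contact_force'],env.grasp_offset)
E
```

```text
pics
top {'intrinsics': array([[509.18431144,   0.        , 326.49583848],
       [  0.        , 509.18431144, 203.500235  ],
       [  0.        ,   0.        ,   1.        ]]), 'rvec': array([ 2.15470858, -2.12159346,  0.17190493]), 'tvec': array([1.37902381e-03, 5.83794581e-01, 1.73974423e+00])}
side {'intrinsics': array([[382.89011674,   0.        , 325.36774995],
       [  0.        , 382.89011674, 206.61086156],
       [  0.        ,   0.        ,   1.        ]]), 'rvec': array([ 0.31534504, -2.7295364 ,  1.30259081]), 'tvec': array([0.55847008, 0.15025635, 0.99736273])}
0.1 [0.16357554 0.65448967 0.20483769] [-1.43296021e-05  1.22123370e-01  9.92514759e-01 -5.78240199e-04] [-0.50490887 -0.49559165 -0.20790214] -0.0188
```

View pics/top0.png

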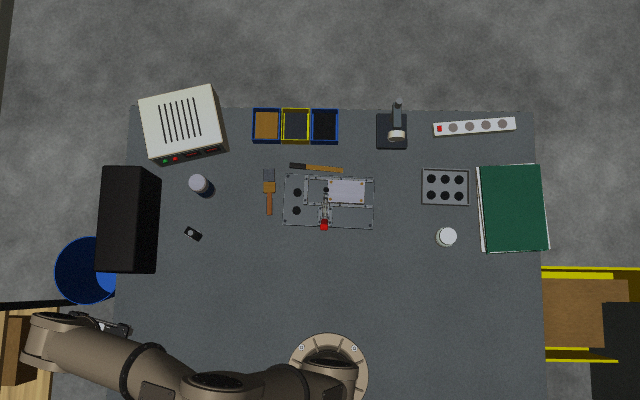

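View pics/side0.png

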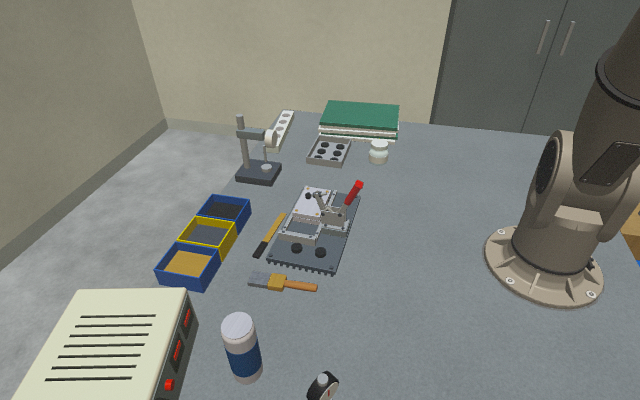

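The top view shows the jig at about (283–375, 173–229), the mould at (347,191), and the red lever at (324,225). The mould is pushed left in the image. I'll zoom in.

```bash
cat > h.py <<'E'
import numpy as np,cv2
from rig import env,eyes
def cal(n):
    c=eyes.calibration(n);R=cv2.Rodrigues(np.array(c['rvec']))[0];return np.array(c['intrinsics']),R,np.array(c['tvec']).ravel()
def ray(n,uv,z):
    K,R,t=cal(n);d=R.T@np.linalg.inv(K)@np.array([*uv,1.]);o=-R.T@t
    return o+d*(z-o[2])/d[2]
def cloud(n,d):
    K,R,t=cal(n);v,u=np.mgrid[:400,:640]
    p=np.stack([(u-K[0,2])/K[0,0]*d,(v-K[1,2])/K[1,1]*d,d],-1)
    return (p-t)@R
def proj(n,p):
    K,R,t=cal(n);q=K@(R@np.asarray(p,float)+t);return q[:2]/q[2]
E
python3 - <<'E'
from h import *
im=np.load('top0.npz')['im'];d=np.load('top0.npz')['d']
c=im[150:245,265:390,::-1];cv2.imwrite('pics/topc.png',cv2.resize(c,None,fx=6,fy=6,interpolation=cv2.INTER_CUBIC))
P=cloud('top',d)
np.set_printoptions(precision=0,suppress=True,linewidth=250)
print((P[165:235:3,278:382:4,2]*1000))
s=np.load('side0.npz')['im']
cv2.imwrite('pics/sidec.png',cv2.resize(s[170:280,240:380,::-1],None,fx=5,fy=5,interpolation=cv2.INTER_CUBIC))
E
```

```text
[[   7.    5.    1.   17.   19.    9.   11.    7.    5.    1.   -3.   -4.    2.   -1.    2.   -1.    1.    3.   -3.    1.   20.   -2.    2.   -3.   -0.    3.]
 [   3.    2.    5.    0. 1811.   15.    6.    9.   18.    5.   10.    8.    1.    7.   15.    7.   -1.   -2.    7.    6.   -0.   11.    3.    3.    1.    6.]
 [  -5.   -6.    3.   -1.   -2.   -5.   -5.   -0.   -2.   -3.    4.    2.    4.   10.    7.    4.    4.   10.    0.   -3.    4.    0.   -2.    2.   -5.   -6.]
 [  -2.   -2.   28.   30.   26.   28.   22.   -6.    1.    3.   -6.   -8.    0.    3.   -1.    0.   -4.    3.   -9.   -4.    4.    4.   -4.    4.   -1.    4.]
 [   2.    6.   21.   23.   22.   26.   23.   48.   38.   38.   31.   32.   32.   40.   29.   26.   15.   32.   28.   27.   22.   21.    4.    2.   -4.    3.]
 [   6.   -3.   27.   26.   25.   20.   31.   54.   29.   31.   22.   27.   28.   47.   48.   58.   55.   55.   58.   37.   43.   43.   40.   40.   29.   -4.]
 [   0.    1.   26.   30.   29.   30.   28.   43.   30.   31.   15.   28.   26.   57.   57.   55.   62.   51.   66.   51.   46.   56.   17.   28. 
[... 2016 characters left out ...]
0.   16.   35.   25.   22.   22.   32.   28.   29.   -1.   -6.]
 [  10.    1.   -6.    0.   20.   20.   24. 1811.   30.   29.   44.  197.  199.   50. 1811.   22.   33.   30.   27.   27.   25.   25.   19.   24.   -9.    3.]
 [  -2.   -2.    3.    6.    3.    4.  -13.   -4.    8.   -4.   -0.  190.  191.   -3.    6.    9.   -4.   -6.   18.   21.   20.   27.   20.   26.   -0.   -4.]
 [   7.    2.   -2.    5.   -2.    3.    2.    4.    8.   -1.   -9.   -3.   -1.   -0.   -2.   -9.   -3.   -0.   -5.    2.    6.    8.   -2.    3.   -1.    9.]
 [  -7.    4.    2.   -2.    4.    8.   -2.    7.    1.    5.   -2.   -1.   -7.   -4.   -6.    3.    4.    1.   -0.    2.    3.    6.   -4.   -3.    6.   14.]]
```

View pics/topc.png

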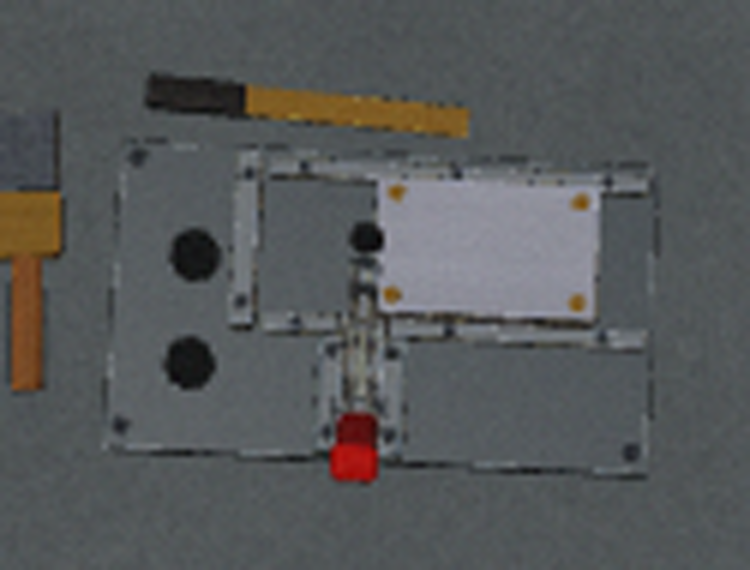

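View pics/sidec.png

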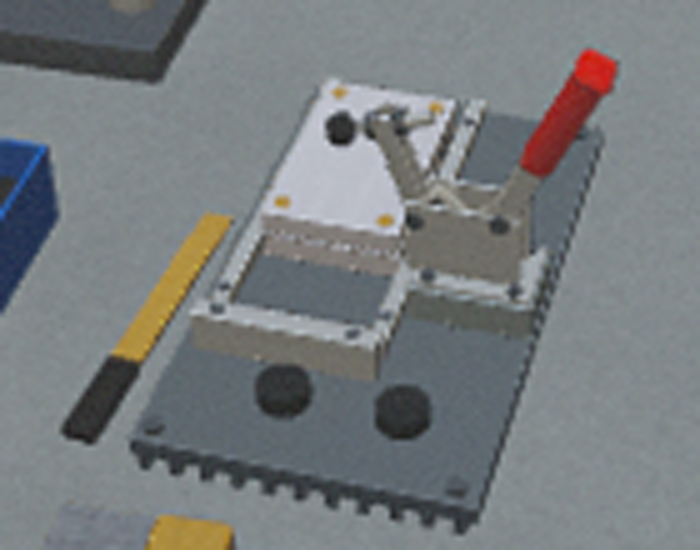

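The crops show plate corners (crop px) at TL (122,143), TR (657,160), BR (647,475) and BL (108,450). The mould top spans about x 380–598, y 180–322. The lever is up, with the red grip at (355,450).

```bash
cat > m.py <<'E'
from h import *
def jig():
    im=np.load('top0.npz')['im'];d=np.load('top0.npz')['d']
    # corners
    g=cv2.cvtColor(im,cv2.COLOR_RGB2GRAY)
    C=np.array([[122,143],[657,160],[647,475],[108,450]])/6+[265,150]-.5+.5/6
    W=np.array([ray('top',c,.026) for c in C])[:,:2]
    J=np.array([[60,150],[60,-170],[-125,-170],[-125,150]])/1000
    a=J-J.mean(0);b=W-W.mean(0)
    th=np.arctan2((a[:,0]*b[:,1]-a[:,1]*b[:,0]).sum(),(a*b).sum())
    R=np.array([[np.cos(th),-np.sin(th)],[np.sin(th),np.cos(th)]])
    o=W.mean(0)-R@J.mean(0)
    return th,R,o,W,J
if __name__=="__main__":
    th,R,o,W,J=jig();print('th',th,'o',o);print('resid mm',((W-(J@R.T+o))*1000).round(1).tolist())
    im=np.load('top0.npz')['im'];d=np.load('top0.npz')['d'];Z=cloud('top',cv2.medianBlur(d,5))[...,2]
    m=((Z>.013)&(Z<.05)).astype(np.uint8);m[:, :280]=0;m[:172]=0;m[235:]=0;m[:,380:]=0
    def rect(m,z,name):
        n,l,s,_=cv2.connectedComponentsWithStats(m);k=1+s[1:,4].argmax()
        v,u=np.nonzero(l==k);pts=np.array([ray('top',(x,y),z)[:2] for x,y in zip(u,v)],np.float32)
        r=cv2.minAreaRect(pts);print(name,r,((np.array(r[0])-o)@R*1000).round(1))
    rect(m,.026,'plate')
    hsv=cv2.cvtColor(im,cv2.COLOR_RGB2HSV);w=((im.min(2)>150)).astype(np.uint8);w[:178]=0;w[210:]=0;w[:,:320]=0;w[:,370:]=0
    w=cv2.morphologyEx(w,cv2.MORPH_OPEN,np.ones((3,3)))
    rect(w,.058,'mould')
    for c in [(380,180),(600,186),(595,322)]:
        q=ray('top',np.array(c)/6+[265,150]-.4,.058)[:2];print('mouldcorner jig',((q-o)@R*1000).round(1))
    red=(im[...,0]>1.8*im[...,1])&(im[...,0]>80);v,u=np.nonzero(red[200:240,300:350]);u+=300;v+=200;print('red',u.min(),u.max(),v.min(),v.max())
    for n,q in dict(stopface_top=(0,65,52),pivot=(-102,0,93),gripend=(-102-112*np.cos(1.15),0,93+112*np.sin(1.15)),tip=(-6,0,127)).items():
        w3=[*(R@np.array(q[:2])/1000+o),q[2]/1000];uv=proj('top',w3);print(n,np.round(w3,4),uv.round(1),((uv-[265,150])*6).round(),'side',((proj('side',w3)-[240,170])*5).round())
E
python3 m.py
```

```text
th -0.02377810368304816 o [0.63057005 0.01274054]
resid mm [[-0.2, -0.2], [2.1, 0.2], [-2.1, 1.6], [0.2, -1.6]]Traceback (most recent call last):
  File "m.py", line 22, in <module>
    rect(m,.026,'plate')
    ~~~~^^^^^^^^^^^^^^^^
  File "m.py", line 20, in rect
    v,u=np.nonzero(l==k);pts=np.array([ray('top',(x,y),z)[:2] for x,y in zip(u,v)],np.float32)
                                       ~~~^^^^^^^^^^^^^^^
  File "h.py", line 6, in ray
    K,R,t=cal(n);d=R.T@np.linalg.inv(K)@np.array([*uv,1.]);o=-R.T@t
          ~~~^^^
  File "h.py", line 4, in cal
    c=eyes.calibration(n);R=cv2.Rodrigues(np.array(c['rvec']))[0];return np.array(c['intrinsics']),R,np.array(c['tvec']).ravel()
ValueError: time passes only in moves, steps and waits
```

```bash
sed -i 's/^def cal/import functools\n@functools.cache\ndef cal/' h.py; python3 m.py
```

```text
th -0.02377810368304816 o [0.63057005 0.01274054]
resid mm [[-0.2, -0.2], [2.1, 0.2], [-2.1, 1.6], [0.2, -1.6]]
plate ((0.5940823554992676, 0.004582807421684265), (0.3197956383228302, 0.19143414497375488), 87.92517852783203) [-36.3  -9. ]Traceback (most recent call last):
  File "m.py", line 25, in <module>
    rect(w,.058,'mould')
    ~~~~^^^^^^^^^^^^^^^^
  File "m.py", line 19, in rect
    n,l,s,_=cv2.connectedComponentsWithStats(m);k=1+s[1:,4].argmax()
                                                    ~~~~~~~~~~~~~~^^
ValueError: attempt to get argmax of an empty sequence
```

```bash
sed -i 's/im.min(2)>150/im.min(2)>120/' m.py; python3 m.py; python3 - <<'E'
import numpy as np
im=np.load('top0.npz')['im'];print(im[185:212:5,335:368:6].tolist())
E
```

```text
th -0.02377810368304816 o [0.63057005 0.01274054]
resid mm [[-0.2, -0.2], [2.1, 0.2], [-2.1, 1.6], [0.2, -1.6]]
plate ((0.5940823554992676, 0.004582807421684265), (0.3197956383228302, 0.19143414497375488), 87.92517852783203) [-36.3  -9. ]
mould ((0.6274219751358032, -0.05731023848056793), (0.07832067459821701, 0.12627267837524414), 0.8952486515045166) [ -1.5 -70.1]
mouldcorner jig [36.6 -5.2]
mouldcorner jig [  38.1 -134. ]
mouldcorner jig [ -42.7 -133.3]
red 320 327 219 229
stopface_top [0.6321 0.0777 0.052 ] [307.6 189.4] [255. 236.] side [286. 309.]
pivot [0.5286 0.0152 0.093 ] [324.9 217.3] [359. 404.] side [502. 205.]
gripend [0.4829 0.0163 0.1952] [324.3 227.3] [356. 464.] side [597.  61.]
tip [0.6246 0.0129 0.127 ] [326.  187.7] [366. 226.] side [328. 127.]
[[[145, 143, 156], [142, 145, 156], [141, 143, 155], [141, 144, 155], [144, 144, 155], [76, 84, 85]], [[141, 143, 155], [144, 145, 156], [143, 143, 155], [142, 143, 155], [139, 140, 152], [80, 85, 89]], [[145, 148, 158], [141, 143, 152], [143, 146, 155], [140, 143, 154], [146, 147, 159], [79, 86, 90]], [[137, 138, 148], [136, 137, 148], [139, 138, 150], [135, 138, 147], [138, 129, 123], [78, 85, 88]], [[115, 121, 124], [116, 120, 125], [114, 118, 121], [115, 117, 123], [111, 116, 120], [58, 63, 75]], [[83, 89, 92], [80, 89, 93], [80, 86, 91], [80, 85, 87], [87, 89, 94], [77, 85, 85]]]
```

Jig yaw is about −0.024 and its origin about (0.631, 0.013). The mould sits about 70 mm short, with its free face at jig y ≈ −134. First I'll rise, turn the tool 77° so that tool x is along jig +y, and shut the fingers.

```bash
python3 -m jog '[[[0,0,8.5],[0,0,-0.02],0],[[0,0,8.5],[0,0,-0.02],0],[[0,0,8.5],[0,0,-0.02],0],[[0,0,8.5],[0,0,-0.02],0],[[0,0,8.5],[0,0,0],0]]'
python3 -m jog '[[[0,0,8.5],[0,0,0],0],[[0,0,8.5],[0,0,0],0],[[0,0,8.5],[0,0,0],0],[[0,0,8.5],[0,0,0],0],[[0,0,0.8],[0,0,0],0]]'
python3 -m jog '[[[0,0,0],[-0.04,0.023,0],0],[[0,0,0],[-0.04,0.023,0],0],[[0,0,0],[-0.04,0.023,0],0],[[0,0,0],[-0.04,0.023,0],0],[[0,0,0],[-0.04,0.023,0],0]]'
```

```text
t: 0.6
tcp_pos: [0.1639, 0.6558, 0.2881]
orientation: [-0.001, 0.476, 0.879, 0.002]
contact_force: [-0.3, -0.2, -0.6]
grip_width: 0.608
grasp_force: 0.0
t: 1.1
tcp_pos: [0.1634, 0.6547, 0.2851]
orientation: [0.0, 0.716, 0.698, -0.0]
contact_force: [0.2, 0.4, -0.6]
grip_width: 0.187
grasp_force: 0.0
t: 1.6
tcp_pos: [0.2745, 0.4504, 0.2854]
orientation: [0.0, 0.714, 0.701, -0.0]
contact_force: [0.5, -0.3, 0.5]
grip_width: 0.004
grasp_force: 0.0
```

```bash
for i in 1; do :; done
python3 -m jog '[[[0,0,0],[-0.04,0.024,0],0],[[0,0,0],[-0.04,0.024,0],0],[[0,0,0],[-0.04,0.024,0],0],[[0,0,0],[-0.04,0.024,0],0],[[0,0,0],[-0.04,0.024,0],0]]'
python3 -m jog '[[[0,0,0],[-0.04,0.024,0],0],[[0,0,0],[-0.04,0.024,0],0],[[0,0,0],[-0.04,0.024,0],0],[[0,0,0],[-0.04,0.024,0],0],[[0,0,0],[-0.04,0.024,0],0]]'
python3 -m jog '[[[0,0,0],[-0.04,0.024,0],0],[[0,0,0],[-0.04,0.024,0],0],[[0,0,0],[-0.04,0.024,0],0],[[0,0,0],[-0.04,0.024,0],0],[[0,0,0],[-0.04,0.024,0],0]]'
python3 -m jog '[[[0,0,0],[0,0,0],0],[[0,0,0],[0,0,0],0]]'
python3 - <<'E'
from m import *
th,R,o,_,_=jig();s=env.get_obs();p=s['tcp_pos'];print('jig',((p[:2]-o)@R*1000).round(1),p[2],s['q'],s['contact_force'])
from scipy.spatial.transform import Rotation as Ro
q=s['orientation'];print(Ro.from_quat([q[1],q[2],q[3],q[0]]).as_matrix().round(3))
E
```

```text
t: 2.1
tcp_pos: [0.3898, 0.2476, 0.2856]
orientation: [-0.0, 0.714, 0.701, 0.0]
contact_force: [1.8, 0.9, 1.1]
grip_width: 0.006
grasp_force: 0.0
t: 2.6
tcp_pos: [0.5052, 0.045, 0.2858]
orientation: [-0.0, 0.713, 0.701, 0.001]
contact_force: [0.4, 1.4, -1.0]
grip_width: 0.001
grasp_force: 0.0
t: 3.1
tcp_pos: [0.6207, -0.1574, 0.2849]
orientation: [-0.0, 0.713, 0.701, -0.0]
contact_force: [0.0, 0.7, 0.4]
grip_width: 0.005
grasp_force: 0.0
t: 3.3
tcp_pos: [0.6196, -0.1577, 0.2848]
orientation: [-0.0, 0.715, 0.699, -0.001]
contact_force: [-0.3, -0.3, -0.5]
grip_width: 0.006
grasp_force: 0.0
jig [  -6.9 -170.7] 0.28477837617766505 [-0.51524194  0.42726164  0.92230297  1.63087483 -0.35256294  1.26228066
  0.45009097] [-0.30130421 -0.31236837 -0.5011807 ]
[[ 0.023  1.    -0.001]
 [ 1.    -0.023 -0.001]
 [-0.001 -0.001 -1.   ]]
```

```bash
python3 -m jog '[[[0,0,0],[0,0.006,0.045],0],[[0,0,0],[0,0,0.045],0],[[0,0,0],[0,0,0.045],0],[[0,0,0],[0,0,0.045],0],[[0,0,0],[0,0,0.04],0]]'
python3 -m jog '[[[0,0,0],[0,0,0.015],0],[[0,0,0],[0,0,0.008],0],[[0,0,0],[0.01,0,0],0],[[0,0,0],[0.01,0,0],0]]'
python3 -m jog '[[[0,0,0],[0,0,0],0],[[0,0,0],[0,0,0],0]]'
python3 - <<'E'
from m import *
th,R,o,_,_=jig();s=env.get_obs();p=s['tcp_pos'];print('jig',((p[:2]-o)@R*1000).round(1))
im,d=eyes.get_image('top');cv2.imwrite('pics/topd.png',cv2.resize(im[150:245,265:390,::-1],None,fx=6,fy=6,interpolation=cv2.INTER_CUBIC))
E
```

```text
t: 3.8
tcp_pos: [0.6254, -0.1536, 0.0636]
orientation: [-0.001, 0.713, 0.701, 0.0]
contact_force: [-0.2, 0.1, -0.2]
grip_width: 0.003
grasp_force: 0.0
t: 4.2
tcp_pos: [0.6274, -0.1353, 0.0442]
orientation: [0.001, 0.715, 0.699, 0.001]
contact_force: [0.3, -0.4, 0.2]
grip_width: 0.005
grasp_force: 0.0
t: 4.4
tcp_pos: [0.6272, -0.1354, 0.0436]
orientation: [0.001, 0.715, 0.699, 0.001]
contact_force: [-0.3, -0.7, -0.3]
grip_width: 0.007
grasp_force: 0.0
jig [ 1.000e-01 -1.482e+02]
```

View pics/topd.png

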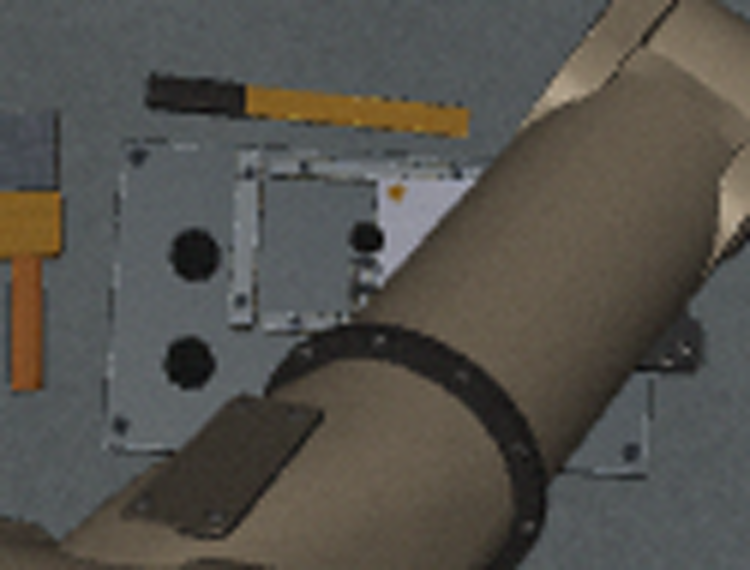

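The arm covers the clamp from above; the mould's left edge is still at crop x 378. I'll check the forearm's clearance over the lever in the side view.

```bash
python3 - <<'E'
from h import *
im,d=eyes.get_image('side');cv2.imwrite('pics/sided.png',cv2.resize(im[90:290,230:430,::-1],None,fx=3,fy=3,interpolation=cv2.INTER_CUBIC))
E
```

```text
(no output)
```

View pics/sided.png

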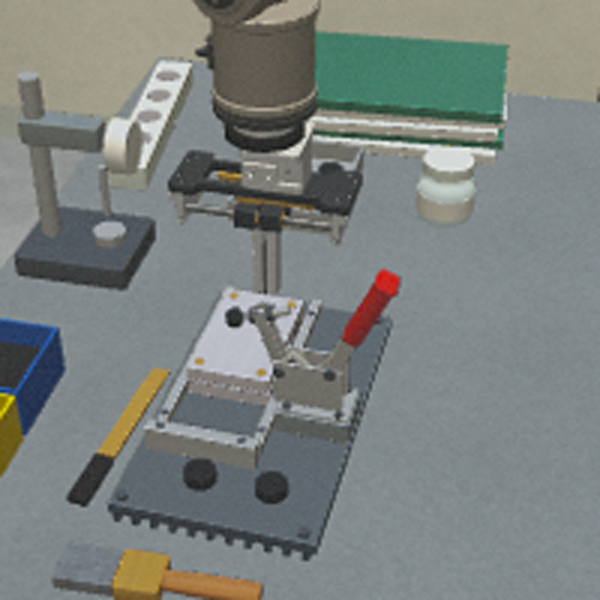

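The arm is high above the clamp and the fingers stand at the mould's free face. I'll push.

```bash
python3 -m jog '[[[0,0,0],[0.003,0,0.001],0],[[0,0,0],[0.003,0,0],0],[[0,0,0],[0.003,0,0],0],[[0,0,0],[0.003,0,0],0],[[0,0,0],[0.003,0,0],0]]'
python3 -m jog '[[[0,0,0],[0.005,0,0],0],[[0,0,0],[0.005,0,0],0],[[0,0,0],[0.005,0,0],0],[[0,0,0],[0.005,0,0],0],[[0,0,0],[0.005,0,0],0]]'
python3 -m jog '[[[0,0,0],[0.004,0,0],0],[[0,0,0],[0.004,0,0],0],[[0,0,0],[0.004,0,0],0],[[0,0,0],[0.004,0,0],0],[[0,0,0],[0.004,0,0],0]]'
python3 - <<'E'
from m import *
th,R,o,_,_=jig();s=env.get_obs();p=s['tcp_pos'];print('jig',((p[:2]-o)@R*1000).round(1))
E
```

```text
t: 5.0
tcp_pos: [0.6266, -0.1214, 0.0414]
orientation: [0.0, 0.715, 0.699, -0.0]
contact_force: [0.3, -3.6, -1.4]
grip_width: 0.003
grasp_force: 1.8
t: 5.5
tcp_pos: [0.6273, -0.0956, 0.0415]
orientation: [-0.0, 0.715, 0.699, -0.0]
contact_force: [0.3, -4.3, -0.8]
grip_width: 0.002
grasp_force: 1.7
t: 6.0
tcp_pos: [0.6277, -0.0758, 0.0415]
orientation: [-0.0, 0.715, 0.699, -0.0]
contact_force: [-0.4, -4.2, -1.9]
grip_width: 0.003
grasp_force: 1.7
jig [ -0.7 -88.6]
```

```bash
python3 -m jog '[[[0,0,0],[0.002,0,0],0],[[0,0,0],[0.002,0,0],0],[[0,0,0],[0.002,0,0],0],[[0,0,0],[0.002,0,0],0],[[0,0,0],[0.002,0,0],0]]'
python3 -m jog '[[[0,0,0],[0.001,0,0],0],[[0,0,0],[0.001,0,0],0],[[0,0,0],[0.001,0,0],0]]'
```

```text
t: 6.5
tcp_pos: [0.628, -0.0661, 0.0415]
orientation: [-0.0, 0.715, 0.699, -0.0]
contact_force: [-0.0, -3.4, -1.1]
grip_width: 0.006
grasp_force: 1.7
t: 6.8
tcp_pos: [0.6281, -0.0631, 0.0415]
orientation: [0.0, 0.715, 0.699, -0.0]
contact_force: [1.1, -3.6, -3.2]
grip_width: 0.004
grasp_force: 1.7
```

```bash
python3 -m jog '[[[0,0,0],[0.001,0,0],0],[[0,0,0],[0.001,0,0],0]]'
```

```text
t: 7.0
tcp_pos: [0.6281, -0.0611, 0.0415]
orientation: [-0.0, 0.715, 0.699, -0.0]
contact_force: [0.6, -3.9, -1.9]
grip_width: 0.005
grasp_force: 1.6
```

```bash
python3 -m jog '[[[0,0,0],[0.001,0,0],0]]'
```

```text
t: 7.1
tcp_pos: [0.6281, -0.0603, 0.0415]
orientation: [0.0, 0.715, 0.699, -0.0]
contact_force: [-0.6, -8.7, -1.2]
grip_width: -0.0
grasp_force: 4.4
```

```bash
python3 -m jog '[[[0,0,0],[0.001,0,0],0],[[0,0,0],[0,0,0],0],[[0,0,0],[0,0,0],0]]'; python3 - <<'E'
from m import *
th,R,o,_,_=jig();s=env.get_obs();p=s['tcp_pos'];print('jig',((p[:2]-o)@R*1000).round(1))
E
```

```text
t: 7.4
tcp_pos: [0.6278, -0.0602, 0.0415]
orientation: [0.0, 0.716, 0.699, -0.001]
contact_force: [-1.1, -7.1, -1.3]
grip_width: 0.007
grasp_force: 4.0
jig [ -1. -73.]
```

```bash
python3 -m jog '[[[0,0,0],[0.0015,0,0],0],[[0,0,0],[0,0,0],0]]'
```

```text
t: 7.6
tcp_pos: [0.6276, -0.0601, 0.0415]
orientation: [0.001, 0.716, 0.698, -0.001]
contact_force: [-1.4, -14.4, -2.4]
grip_width: 0.003
grasp_force: 6.8
```

The mould meets solid resistance at TCP jig y = −73.0, exactly as expected for home. I'll back off, rise, and look.

```bash
python3 -m jog '[[[0,0,0],[-0.01,0,0],0],[[0,0,0],[-0.02,0,0],0],[[0,0,0],[0,0,-0.04],0],[[0,0,0],[0,0,-0.045],0],[[0,0,0],[0,0,-0.045],0]]'
python3 -m jog '[[[0,0,0],[0,0,-0.045],0],[[0,0,0],[0,0,-0.043],0],[[0,0,0],[0,0,0],0]]'
python3 - <<'E'
from m import *
th,R,o,_,_=jig();s=env.get_obs();p=s['tcp_pos'];print('jig',((p[:2]-o)@R*1000).round(1),p[2])
im,d=eyes.get_image('side');im2,_=eyes.get_image('top')
a=cv2.resize(im[170:280,240:380,::-1],(700,550),interpolation=cv2.INTER_CUBIC);cv2.imwrite('pics/sidee.png',a)
for n,q in dict(mould_top_end=(0,65,58),c1=(40,65,58),c2=(-40,65,58)).items():
    w3=[*(R@np.array(q[:2])/1000+o),q[2]/1000];print(n,((proj('side',w3)-[240,170])*5).round())
E
```

```text
t: 8.1
tcp_pos: [0.6271, -0.0876, 0.1729]
orientation: [-0.0, 0.715, 0.699, -0.0]
contact_force: [-0.2, -0.3, 0.3]
grip_width: 0.006
grasp_force: 0.0
t: 8.4
tcp_pos: [0.6297, -0.0882, 0.2652]
orientation: [0.002, 0.715, 0.699, 0.003]
contact_force: [-0.5, -0.4, -1.0]
grip_width: 0.005
grasp_force: 0.0
jig [   1.5 -100.9] 0.26518492161879004
mould_top_end [286. 301.]
c1 [215. 288.]
c2 [358. 314.]
```

View pics/sidee.png

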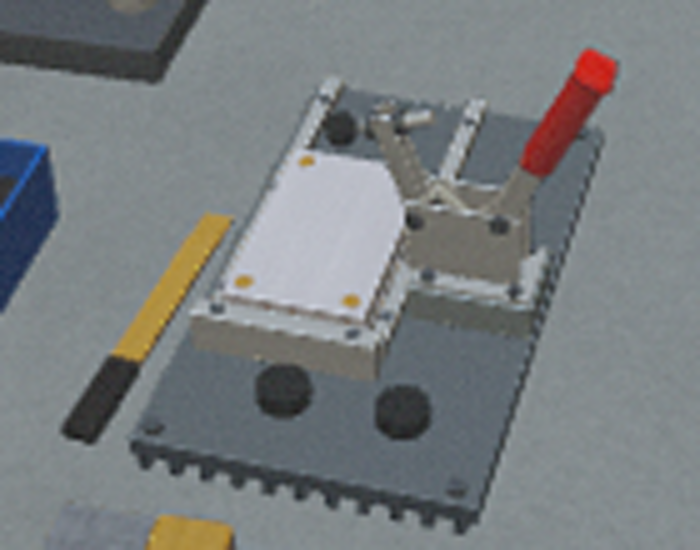

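The mould's end (crop (225,293)–(365,318)) sits flush against the stop, and the lever is still up. Next I'll move to the lever's inner side.

```bash
python3 -m jog '[[[0,0,0],[0.034,-0.034,0],0],[[0,0,0],[0.034,-0.034,0],0],[[0,0,0],[0.034,-0.034,0],0],[[0,0,0],[0,0,0],0]]'
python3 -m jog '[[[0,0,0],[0,-0.004,0.03],0],[[0,0,0],[0,0,0.03],0],[[0,0,0],[0,0,0.025],0],[[0,0,0],[0,0,0.013],0],[[0,0,0],[0,0,0],0]]'
python3 - <<'E'
from m import *
th,R,o,_,_=jig();s=env.get_obs();p=s['tcp_pos'];print('jig',((p[:2]-o)@R*1000).round(1),p[2],s['q'].round(2))
im,d=eyes.get_image('side')
cv2.imwrite('pics/sidef.png',cv2.resize(im[120:260,260:400,::-1],(560,560),interpolation=cv2.INTER_CUBIC))
E
```

```text
t: 8.9
tcp_pos: [0.5266, 0.0207, 0.2581]
orientation: [-0.002, 0.712, 0.702, -0.0]
contact_force: [1.2, 0.6, 0.1]
grip_width: 0.006
grasp_force: 0.0
t: 9.4
tcp_pos: [0.5252, 0.014, 0.1601]
orientation: [-0.0, 0.716, 0.699, -0.002]
contact_force: [-0.8, -0.7, 0.4]
grip_width: 0.001
grasp_force: 0.0
jig [-105.4   -1.3] 0.16006405127754975 [-0.91  0.34  0.93  2.02 -0.33  0.94  0.17]
```

View pics/sidef.png

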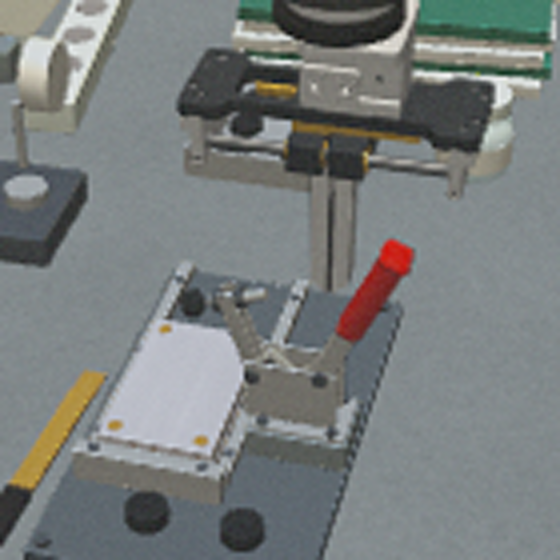

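```bash
python3 - <<'E'
from m import *
th,R,o,_,_=jig();p=env.get_obs()['tcp_pos']
print('tcp in crop',(proj('side',p)-[260,120])*4)
for e in (1.15,):
  for s in (36,75,112):
    for y in(0,):
      q=np.array([-102-s*np.cos(e)+9*np.sin(e),y,93+s*np.sin(e)+9*np.cos(e)])/1000
      w=[*(R@q[:2]+o),q[2]];print(s,q*1000,(proj('side',w)-[260,120])*4)
E
```

```text
tcp in crop [328.67258578 281.31538761]
36 [-108.49067241    0.          129.53588882] [332.83047412 322.59852276]
75 [-124.4216826     0.          165.13368249] [358.89673083 282.31381721]
112 [-139.53571792    0.          198.90594828] [384.92366593 242.08988216]
```

The fingertip is where expected, just inside the grip face. I'll push the lever down along its arc.

```bash
python3 -m jog '[[[0,0,0],[0.002,-0.005,0],0],[[0,0,0],[0,-0.005,0],0],[[0,0,0],[0,-0.0055,0.0015],0],[[0,0,0],[0,-0.006,0.0035],0],[[0,0,0],[0,-0.006,0.004],0]]'
python3 -m jog '[[[0,0,0],[0,-0.0055,0.005],0],[[0,0,0],[0,-0.005,0.005],0],[[0,0,0],[0,-0.0045,0.006],0],[[0,0,0],[0,-0.004,0.006],0],[[0,0,0],[0,0,0],0]]'
python3 - <<'E'
from m import *
th,R,o,_,_=jig();s=env.get_obs();p=s['tcp_pos'];print('jig',((p[:2]-o)@R*1000).round(1),p[2],s['contact_force'].round(1))
E
```

```text
t: 9.95
tcp_pos: [0.4983, 0.0175, 0.1527]
orientation: [-0.0, 0.715, 0.699, 0.0]
contact_force: [-0.5, -0.3, 1.2]
grip_width: 0.002
grasp_force: 0.4
t: 10.45
tcp_pos: [0.4787, 0.0175, 0.1298]
orientation: [-0.0, 0.715, 0.699, -0.001]
contact_force: [0.7, 0.3, 0.9]
grip_width: 0.005
grasp_force: 0.0
jig [-151.9    1.2] 0.12975617933568573 [0.7 0.3 0.9]
```

```bash
python3 -m jog '[[[0,0,0],[0,-0.002,0.004],0],[[0,0,0],[0,-0.002,0.004],0],[[0,0,0],[0,-0.002,0.005],0]]'
python3 -m jog '[[[0,0,0],[0,-0.001,0.004],0],[[0,0,0],[0,-0.001,0.003],0],[[0,0,0],[0,-0.001,0.003],0]]'
python3 -m jog '[[[0,0,0],[0,0,0.003],0],[[0,0,0],[0,0,0],0],[[0,0,0],[0,0,0],0]]'
```

```text
t: 10.75
tcp_pos: [0.4738, 0.0178, 0.1176]
orientation: [-0.0, 0.715, 0.699, 0.0]
contact_force: [-2.4, 0.1, 10.1]
grip_width: 0.009
grasp_force: 4.3
t: 11.05
tcp_pos: [0.4707, 0.0178, 0.1074]
orientation: [0.0, 0.715, 0.699, -0.0]
contact_force: [-0.6, 0.3, 0.1]
grip_width: 0.006
grasp_force: 0.0
t: 11.35
tcp_pos: [0.4709, 0.0178, 0.1047]
orientation: [0.0, 0.715, 0.699, -0.0]
contact_force: [0.0, 0.6, -0.1]
grip_width: 0.002
grasp_force: 0.0
```

The force peaked at 10 N and then dropped to zero, so the lever has snapped through. I'll retreat and look.

```bash
python3 -m jog '[[[0,0,0],[0,0,-0.03],0],[[0,0,0],[0,0,-0.045],0],[[0,0,0],[0,0,-0.045],0],[[0,0,0],[0,0,-0.02],0],[[0,0,0],[0,0,0],0]]'
python3 - <<'E'
from m import *
th,R,o,_,_=jig();s=env.get_obs();print(s['tcp_pos'],s['contact_force'].round(1))
im,d=eyes.get_image('side')
cv2.imwrite('pics/sideg.png',cv2.resize(im[170:280,240:380,::-1],(700,550),interpolation=cv2.INTER_CUBIC))
for q in [(-102-112,0,93),(-6,0,58)]:
    w=[*(R@np.array(q[:2])/1000+o),q[2]/1000];print(((proj('side',w)-[240,170])*5).round())
E
```

```text
t: 11.85
tcp_pos: [0.4723, 0.0184, 0.2472]
orientation: [0.0, 0.715, 0.699, 0.003]
contact_force: [-0.1, -0.1, 0.6]
grip_width: 0.005
grasp_force: 0.0
[0.47229512 0.01837033 0.24717612] [-0.1 -0.1  0.6]
[711. 239.]
[332. 226.]
```

View pics/sideg.png

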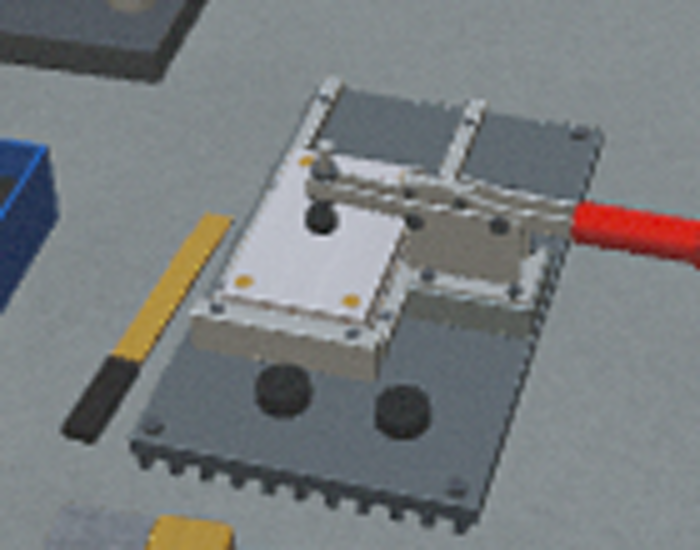

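The lever lies level (it runs to (700,245); predicted end (711,239)). The spindle tip bears on the mould at (320,218), and the mould is still flush at the stop. I'll hand in.

```bash
python3 - <<'E'
from rig import env
print(env.job_done())
E
```

```text
the job is handed in; nothing more can be done
None
```

The mould is fully home against the end stop, the toggle clamp is locked on it, and the job was handed in at about 12 s; the judge returned no verdict.

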